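Switch off the warmer zone that was left on

ROBOT

A 7-joint arm with a two-finger parallel gripper is mounted at the origin on a cart in front of the work surface, level with it; the furniture and walls round the work are solid. World frame = base frame: x ahead of the robot, y to its left, z up, the work surface at z = 0. Lengths are in mm, angles in rad, forces in N, time in s.
With the tool pointing down it reaches from about 400 to 875 mm from the base axis. Payload 4.4 kg.
Tool frame: the origin (TCP) lies at the very end of the fingers, on their centre line; the grasp point (between the pads) lies 19 mm behind it; y points along the fingers, x is the direction in which the jaws open and shut, and the axes are right-handed (so a half turn about y gives the same grasp; the last joint's range is limited). The gripper opens to 85 mm and grips with 20 to 120 N. Pads are 22 mm wide; open, the fingers measure 114 mm over their backs; the gripper's body (76 mm by 85 mm) begins 54 mm behind the grasp point. The pads swing forward as they close: fully open they stand 13 mm farther back than shut.
Start: joints at [-1.381, 0.628, 0.038, 1.517, -0.027, 0.996, -0.02], TCP at [164.438, 628.87, 231.313] pointing down, gripper open.
Joint ranges: [-3.06, 3.06], [-0.37, 2.12], [-1.25, 1.32], [0.18, 2.47], [-1.1, 4.24], [0.23, 1.98], [-2.94, 2.94]. Speed limits (rad/s): [2.57, 2.57, 3.14, 3.14, 3.14, 3.14, 3.14].

INTERFACE

Orientations are given as [roll, pitch, yaw] about the fixed x, y, z axes, in that order (R = Rz(yaw) Ry(pitch) Rx(roll)).
In Python, from cell import ctrl, get_image, nets gives the robot as it stands. The module is installed in compiled form; this text tells all that it offers.
- The arm moves only by the tool step_arm, never from a script. Its argument "moves" is text: rows parted by semicolons, each of 7 numbers parted by spaces: the shift along the tool's x, y, z normalised to -1 to 1, where 1 is 0.05 m, then the turn, a rotation vector about the tool's x, y, z normalised to -1 to 1, where 1 is 0.12 rad, then the opening, from 0 (shut) to 1 (fully open). A call has 1 to 20 rows; each row shifts and turns the commanded pose from where the row before left it, along the tool's axes as they then stand; what a row does not reach is not made up. A row lasts 1/10 s, in which the tool goes at most 50 mm and 8.59 degrees, less where a joint would pass 70% of its speed; a pose out of reach is approached as far as the arm can. A call with a number of a shift or a turn outside -1 to 1 is refused whole. A call with a gripper value outside its range is refused whole. The fingers move at their own pace and stop on an object; the grip force is fixed at half the most. Time passes only in rows, so rows that do not move let the fingers close. It gives the time, the measured TCP pose, the force and the opening at its end, in the units of the state.
- ctrl.read_state(): the state, without advancing time (a new reading comes with each control period).
- get_image(name): name is "scene" or "top"; returns a dict with "color" (384x512x3 uint8, blue, green, red), "vertical_fov" (degrees; the focal length in pixels is half the picture's height over the tangent of half this angle, whatever the lens; pixels are square), "cx", "cy" (the principal point, pixels), "R" (3x3) and "t" (3): a world point X has camera coordinates R X + t. Camera axes: x right, y down, z forward; pixel columns grow to the right and rows downward; lengths in mm; the calibration is good to about 2 mm. A picture is of the moment at which its call begins. There is no depth.
- ctrl.finish_job(): hands the job in, once; it reports no verdict.
Trained networks look in a picture, given as the dict that the camera call returned (one of the last four; its "shot" number tells which), for a name from the list of things; names that differ only in an ending like _2 or _b are one class to them, and where a whole thing is asked for, a point or a joint stands for the part that bears it (a point fixed in the world has none). Each returns a list of dicts, best first, with "conf" (0 to 1); they miss things now and then, are a little off and sometimes report something else, mostly with a low value. They report only what shows in the picture. A call takes as long as a camera call.
- nets.find_in(picture, target): "position" ([x, y, z] in mm, in world coordinates, good to about 4 mm: the middle of the surface that is visible of it).
- nets.cut_out(picture, target): "pixels" (384x512 bool, what is visible of it).
- nets.place_of(picture, target): "position" ([x, y, z] in mm, in world coordinates, good to about 4 mm: a listed point, or the origin of a listed thing).
The state is a dict: "clock": time; "qpos": joint angles; "qd": joint speeds; "tau": joint torques, N m; "eef_pos": TCP position; "tool_rot": TCP orientation; "force": force on the tool from outside, world axes, zero at the start; "torque": the same for the moment, N m; "width": finger opening in mm.
Only numpy, scipy, OpenCV 4.12 (cv2) and the standard library are available. Lean on these libraries where they do the work, as an engineer would, in place of code of your own. Each camera call takes 0.05 s, during which the arm holds its last target.

TASK

One of the four identical keys on the front of the plate warmer is still latched down; find out which - a light tap with the fingertips tells - and press that key right down with the fingertips and let it go, so that it springs up level with the other three. Light taps on the raised keys are fine, but do not push a raised key down so far that it could latch. Everything is done by touch alone: pick nothing up, and leave the things on and around the warmer where they stand.

Things in the scene. Friction and masses are not known exactly. Their poses are not given: they have to be found in the camera images.
- warmer: low stainless plate warmer, fixed to the table, 200 mm deep, 290 mm wide; its flat deck is 50 mm above the table. Origin: centre of its underside, at table height; x points from front to back, y left, z up. The four keys stand on a black strip 62 mm in front of its centre, at 82.5, 27.5, -27.5 and -82.5 mm along y (55 mm apart); four dark zones lie behind them
- key_1: one of four identical white keys in a row (the names stand in no fixed order along it and do not tell which one is latched). Cap 34 mm front to back, 30 mm along the row. Origin: centre of the cap's top face; x, y, z as the warmer's. It slides straight down, 8 mm at most
- key_2: a key just like key_1. Heights of a key's top over the table: up 64 mm (14 mm above the deck), latched 59 mm, at the very bottom 56 mm; a raised key could latch from about 6 mm below up
- key_3: a key just like key_1. Feel of a raised key: a spring pushes it up; it starts to yield at about 2.5 N and gives 1 mm more for each 0.9 N (at 4 N under 2 mm, at the bottom about 10 N)
- key_4: a key just like key_1. Feel of the latched key: it does not give below about 7 N; pushed to the bottom (about 10 N) it unlatches, and rises to the full height when let go
- deli_cup: bystander: lidded pale deli cup, 74 mm across, 68 high, standing on a zone of the warmer. Origin: centre of its underside
- spice_jar_1: bystander: spice jar with black cap, 40 mm across, 105 high, standing on a zone of the warmer. Origin: centre of its underside
- spice_jar_2: bystander: spice jar with red cap, 44 mm across, 105 high, on the table to the left of the warmer. Origin: centre of its underside
- label_roll_1: bystander: plain white roll of labels lying flat, 64 mm across, 30 high, on the table to the left of the warmer. Origin: centre of its underside
- probe_thermometer: bystander: pocket probe thermometer lying on the table to the right of the warmer, 166 x 44 x 13 mm. Origin: centre of its underside
- binder_clip_1: bystander: binder clip, 54 x 31 x 40 mm, on the table to the right of the warmer. Origin: centre of its underside

How it is judged (in metres and radians):
On the way:
1. a key is pressed by the fingers below the latched height, at least 6.2 mm below up (((z of key_1 in the frame of warmer below 0.0578 m and contact force between the fingers and key_1 above 1 N) or (z of key_2 in the frame of warmer below 0.0578 m and contact force between the fingers and key_2 above 1 N) or (z of key_3 in the frame of warmer below 0.0578 m and contact force between the fingers and key_3 above 1 N) or (z of key_4 in the frame of warmer below 0.0578 m and contact force between the fingers and key_4 above 1 N))), for 0.02 s.
At the end, for the whole second after the job is handed in: all four keys stand fully up (tops within 1.5 mm of 64 mm above the table) and no bystander is more than 20 mm from where it stood (z of each of key_1, key_2, key_3, key_4 in the frame of warmer above 0.0625 m and distance of each of deli_cup, spice_jar_1, spice_jar_2, label_roll_1, probe_thermometer, binder_clip_1 from where it was at the start of the episode below 0.02 m); the robot touches nothing.
It fails at once if a raised key is pushed down more than 6 mm from where it stood, as far as it takes to latch it (distance of any of key_1, key_2, key_3, key_4 from where it was at the start of the episode above 0.006 m).
It fails at once if a bystander is lifted or shifted more than 20 mm (distance of any of deli_cup, spice_jar_1, spice_jar_2, label_roll_1, probe_thermometer, binder_clip_1 from where it was at the start of the episode above 0.02 m).
It also fails if it takes over 48 s, if anything falls off the work surface, if the arm or the gripper's body presses on something with over 40 N, if the wrist force passes 120 N, or if a joint passes its speed limit or range.

## Working session

There is one attempt and no reset: what is moved stays moved. The work goes in short steps, Python scripts to look and compute and a tool call to move; the robot and the scene stay as the last step left them, time stands still between calls to the robot, and variables do not carry over. Pictures are saved under pics/ and viewed, and the job is handed in when it is done.

Besides the shell and the picture viewer there is one more tool, called after "Request:" as name(argument=value, ...) on one line, values as JSON. step_arm: Moves the arm, as the interface text tells. Scaled input: -1 to 1 covers 0.05 m each way for a shift and 0.12 rad each way for a turn. Its arguments: {"type":"object","properties":{"moves":{"type":"string"}},"required":["moves"]}

```bash
mkdir -p pics; python3 - <<'E'
from cell import ctrl,get_image,nets
import cv2
s=ctrl.read_state();print(s)
for n in("scene","top"):
    p=get_image(n);cv2.imwrite(f"pics/{n}0.png",p["color"])
    for t in("warmer","key_1","deli_cup","spice_jar_1"):
        for r in nets.place_of(p,t)[:6]:print(n,t,[round(float(v)) for v in r["position"]],round(r["conf"],2))
E
```

```text
{'clock': 0.0, 'qpos': array([-1.38081826,  0.62936235,  0.03845687,  1.51835736, -0.0269739 ,
        0.99630952, -0.02000387]), 'qd': array([ 1.35068400e-03, -1.04449309e-04,  2.44891309e-03,  1.69636912e-03,
        5.75998524e-04,  5.09582683e-04,  6.79621229e-05]), 'tau': array([-4.87293073e-04, -5.63403082e+01,  1.22627746e+00, -1.93436641e+01,
        1.10030701e-02,  1.05646616e-02, -5.94510553e-06]), 'eef_pos': array([164.27861532, 628.25218033, 230.38226954]), 'tool_rot': array([-1.57085304,  0.00191736,  1.31501671]), 'force': array([-0.11864192,  0.4299148 , -0.17389299]), 'torque': array([-0.00215536, -0.01325654,  0.00247371]), 'width': 85.2932417565197}
scene warmer [583, 46, -2] 0.93
scene key_1 [512, 38, 62] 0.71
scene key_1 [498, -14, 65] 0.6
scene key_1 [646, 103, 49] 0.5
scene key_1 [608, -34, 51] 0.46
scene deli_cup [648, 103, 49] 0.73
scene spice_jar_1 [684, 220, -1] 0.88
scene spice_jar_1 [604, -36, 49] 0.71
top warmer [580, 46, 2] 0.84
top key_1 [529, 92, 61] 0.57
top key_1 [551, 143, 60] 0.57
top key_1 [518, 37, 65] 0.5
top key_1 [495, -16, 66] 0.48
top deli_cup [644, 100, 50] 0.67
top spice_jar_1 [605, -44, 51] 0.83
top spice_jar_1 [559, -210, -2] 0.6
top spice_jar_1 [678, 219, 1] 0.56
```

View images.

View pics/scene0.png

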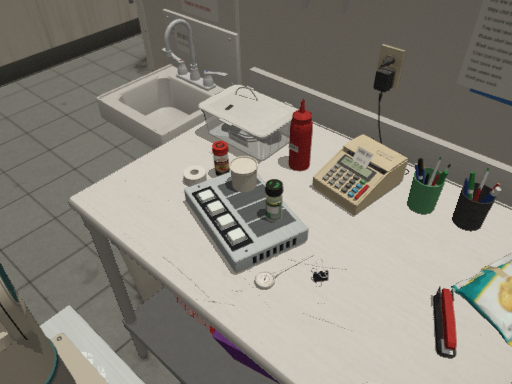

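View pics/top0.png

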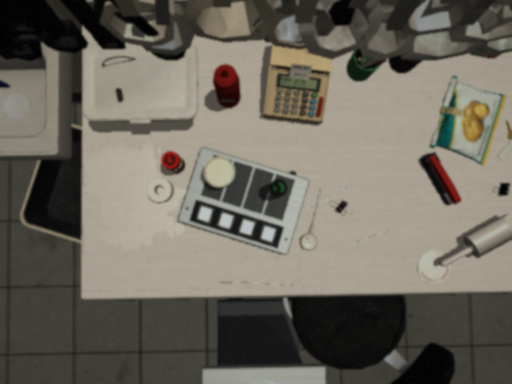

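The scene view shows the warmer at about (245,215), with four white keys from (205,195) to (237,236). The cup and a jar stand behind the keys. The top view shows the keys from (204,214) to (269,234). Next I'll measure the keys in the pictures and fit the row.

```bash
cat > h.py <<'E'
import numpy as np,cv2
def cam(p):
    f=p["color"].shape[0]/2/np.tan(np.radians(p["vertical_fov"])/2)
    return f,np.array(p["R"]),np.array(p["t"]).ravel()
def proj(p,X):
    f,R,t=cam(p);c=R@np.array(X,float)+t
    return np.array([p["cx"]+f*c[0]/c[2],p["cy"]+f*c[1]/c[2]])
def back(p,uv,z):
    f,R,t=cam(p);d=R.T@np.array([(uv[0]-p["cx"])/f,(uv[1]-p["cy"])/f,1]);o=-R.T@t
    return o+d*(z-o[2])/d[2]
E
python3 - <<'E'
from cell import ctrl,get_image,nets
from h import *
for n in("scene","top"):
    p=get_image(n)
    f,R,t=cam(p);print(n,f,(-R.T@t).round(), "base",proj(p,[0,0,0]).round())
    m=[r for r in nets.cut_out(p,"warmer")]
    mask=m[0]["pixels"].astype(np.uint8)
    c=cv2.findContours(mask,0,2)[0];c=max(c,key=cv2.contourArea)
    print("warmer",m[0]["conf"],mask.sum(),cv2.minAreaRect(c))
    for r in nets.cut_out(p,"key_1")[:7]:
        ys,xs=np.nonzero(r["pixels"]);u=(xs.mean(),ys.mean());print(round(r["conf"],2),len(xs),np.round(u,1),back(p,u,64).round(1),back(p,u,59).round(1))
    x0,y0,x1,y1=(170,135,320,265) if n=="top" else (170,145,320,275)
    im=p["color"][y0:y1,x0:x1]
    im=cv2.resize(im,None,fx=5,fy=5,interpolation=cv2.INTER_CUBIC);cv2.imwrite(f"pics/{n}z.png",im)
E
```

```text
scene 440.1629522373818 [  16. -521.  803.] base [ 42. 405.]
warmer 0.68 5533 ((246.3564910888672, 214.26502990722656), (109.18975830078125, 85.0518798828125), 56.611488342285156)
0.76 159 [225.6 220.9] [507.5  30.3  64. ] [510.8  34.   59. ]
0.55 216 [236.6 235.5] [490.5 -21.9  64. ] [493.7 -18.5  59. ]
0.44 179 [215.9 207.4] [525.2  80.8  64. ] [528.7  84.9  59. ]
0.43 135 [205.7 195.6] [538.7 131.3  64. ] [542.2 135.7  59. ]
top 424.35871822350373 [ 539.   31. 1117.] base [264. 426.]
warmer 0.59 7476 ((243.34805297851562, 199.46957397460938), (115.95169830322266, 83.53641510009766), 17.03776741027832)
0.67 156 [266.9 234. ] [493.9 -14.4  64. ] [493.6 -14.6  59. ]
0.62 159 [204.5 214.1] [545.5 139.1  64. ] [545.5 139.6  59. ]
0.6 133 [246. 227.] [511.9  37.   64. ] [511.8  37.1  59. ]
0.45 140 [224.9 220.7] [528.4  88.8  64. ] [528.4  89.1  59. ]
```

View pics/topz.png

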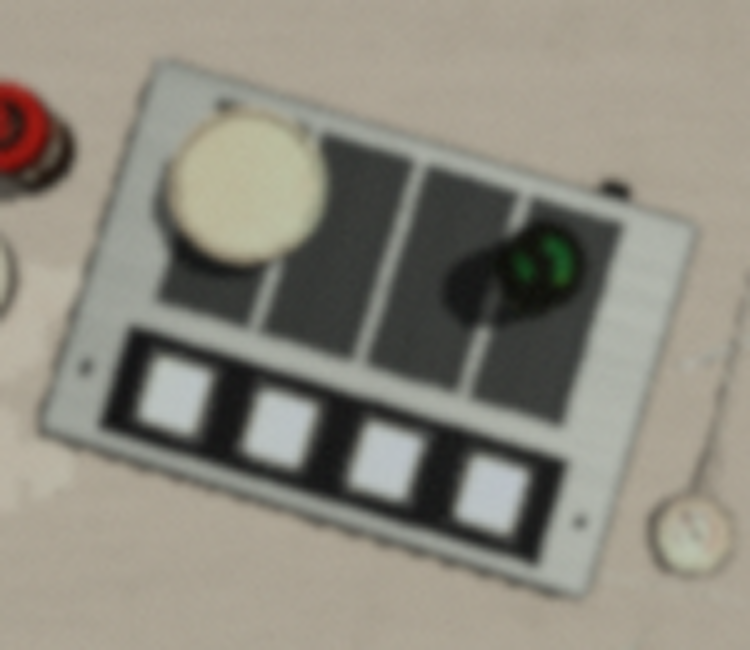

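View pics/scenez.png

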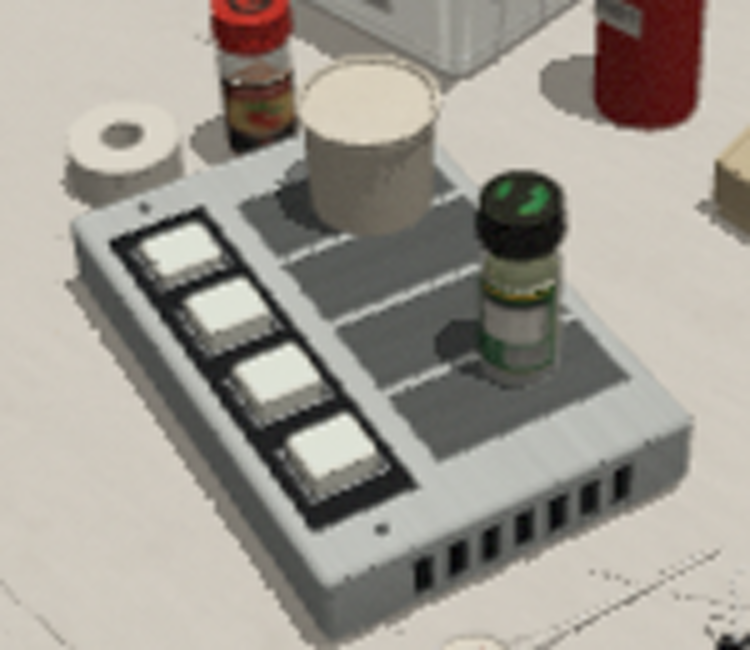

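The side walls suggest the leftmost key is the low one, but I'll test that by tapping. First I'll plan the transfer.

```bash
python3 - <<'E'
import numpy as np
from cell import ctrl
K=np.array([[545.5,139.1],[528.4,88.8],[511.9,37],[493.9,-14.4]])
c=K.mean(0);d=np.linalg.svd(K-c)[2][0];d*=np.sign(d[1]);print(c,d,np.arctan2(-d[0],d[1]))
F=[c+d*o for o in(82.5,27.5,-27.5,-82.5)];print(np.round(F,1), "centre",c+62*np.array([d[1],-d[0]]))
s=ctrl.read_state();P=s["eef_pos"];yaw=s["tool_rot"][2]
N=16;tgt=np.array([F[0][0],F[0][1],200.])
psi=np.arctan2(-d[0],d[1]);dy=(psi-yaw)/N
step=(tgt-P)/N
for i in range(N):
    a=yaw+dy*i
    print(*np.round([(step[0]*np.cos(a)+step[1]*np.sin(a))/50,-step[2]/50,(-step[0]*np.sin(a)+step[1]*np.cos(a))/50,0,-dy/.12,0,0],2))
E
```

```text
[519.925  62.625] [0.31711754 0.94838624] -0.3226886040436193
[[546.1 140.9]
 [528.6  88.7]
 [511.2  36.5]
 [493.8 -15.6]] centre [578.72494709  42.9637126 ]
-0.47 0.04 -0.62 0.0 0.85 0.0 0.0
-0.4 0.04 -0.66 0.0 0.85 0.0 0.0
-0.33 0.04 -0.7 0.0 0.85 0.0 0.0
-0.26 0.04 -0.73 0.0 0.85 0.0 0.0
-0.19 0.04 -0.75 0.0 0.85 0.0 0.0
-0.11 0.04 -0.77 0.0 0.85 0.0 0.0
-0.03 0.04 -0.77 0.0 0.85 0.0 0.0
0.05 0.04 -0.77 0.0 0.85 0.0 0.0
0.13 0.04 -0.76 0.0 0.85 0.0 0.0
0.21 0.04 -0.75 0.0 0.85 0.0 0.0
0.28 0.04 -0.72 0.0 0.85 0.0 0.0
0.35 0.04 -0.69 0.0 0.85 0.0 0.0
0.42 0.04 -0.65 0.0 0.85 0.0 0.0
0.49 0.04 -0.6 0.0 0.85 0.0 0.0
0.55 0.04 -0.55 0.0 0.85 0.0 0.0
0.6 0.04 -0.49 0.0 0.85 0.0 0.0
```

Request:
step_arm(moves="-0.47 0.04 -0.62 0 0.85 0 0;-0.4 0.04 -0.66 0 0.85 0 0;-0.33 0.04 -0.7 0 0.85 0 0;-0.26 0.04 -0.73 0 0.85 0 0;-0.19 0.04 -0.75 0 0.85 0 0;-0.11 0.04 -0.77 0 0.85 0 0;-0.03 0.04 -0.77 0 0.85 0 0;0.05 0.04 -0.77 0 0.85 0 0;0.13 0.04 -0.76 0 0.85 0 0;0.21 0.04 -0.75 0 0.85 0 0;0.28 0.04 -0.72 0 0.85 0 0;0.35 0.04 -0.69 0 0.85 0 0;0.42 0.04 -0.65 0 0.85 0 0;0.49 0.04 -0.6 0 0.85 0 0;0.55 0.04 -0.55 0 0.85 0 0;0.6 0.04 -0.49 0 0.85 0 0;0 0 0 0 0 0 0;0 0 0 0 0 0 0")

```text
clock: 2.6
eef_pos: [547.9, 141.4, 199.2]
tool_rot: [-1.571, 0.0, -0.318]
force: [-0.3, 0.0, -0.1]
width: -0.1
```

Request:
step_arm(moves="-0.03 0.4 0 0 0 0 0;0 0.5 0 0 0 0 0;0 0.5 0 0 0 0 0;0 0.5 0 0 0 0 0;0 0.3 0 0 0 0 0;0 0.1 0 0 0 0 0;0 0 0 0 0 0 0;0 0 0 0 0 0 0")

```text
clock: 3.4
eef_pos: [546.6, 143.4, 85.1]
tool_rot: [-1.57, -0.001, -0.316]
force: [0.2, -0.3, 0.1]
width: -0.3
```

```bash
python3 - <<'E'
from cell import ctrl,get_image
import cv2
p=get_image("scene");cv2.imwrite("pics/s1.png",cv2.resize(p["color"][120:290,150:350],None,fx=3.5,fy=3.5,interpolation=2))
p=get_image("top");cv2.imwrite("pics/t1.png",cv2.resize(p["color"][120:290,150:350],None,fx=3.5,fy=3.5,interpolation=2))
E
```

```text
(no output)
```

View pics/s1.png

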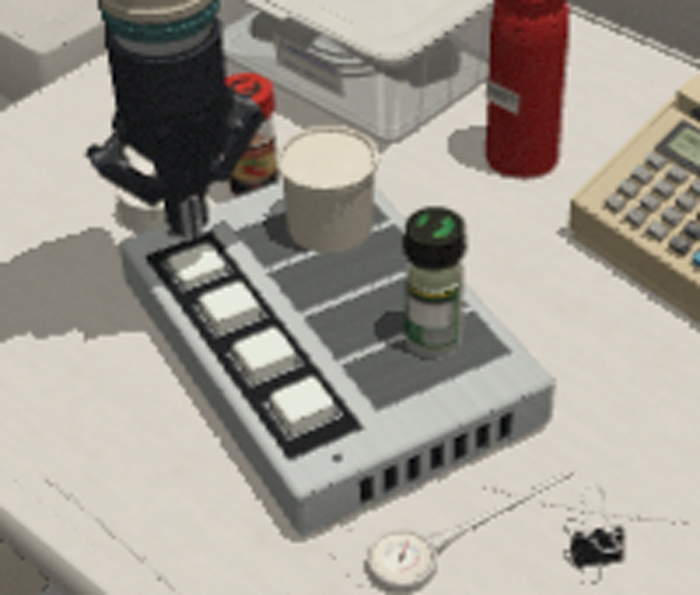

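View pics/t1.png

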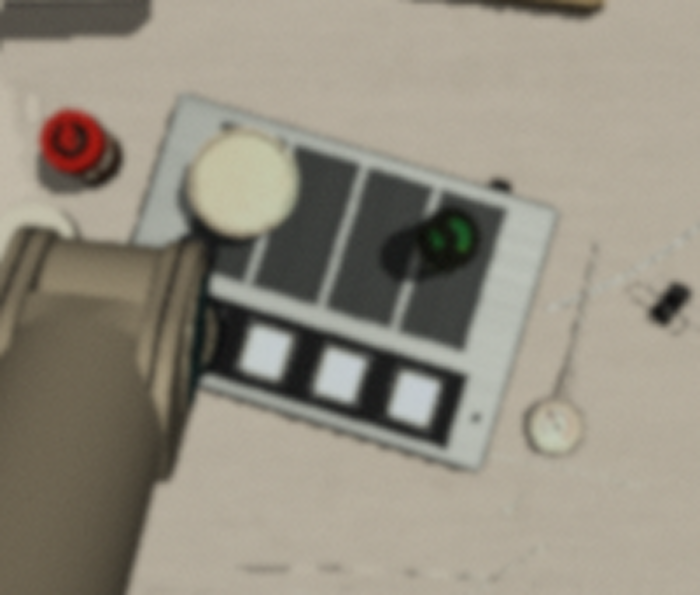

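The fingertips hang just above the leftmost key, at about (190,235) in the scene crop. I'll lower carefully.

Request:
step_arm(moves="0 0.1 -0.05 0 0 0 0;0 0.1 0 0 0 0 0;0 0.1 0 0 0 0 0;0 0.04 0 0 0 0 0;0 0 0 0 0 0 0;0 0 0 0 0 0 0")

```text
clock: 4.1
eef_pos: [545.4, 140.2, 67.2]
tool_rot: [-1.571, 0.0, -0.317]
force: [-0.6, 0.4, 0.5]
width: 0.2
```

Request:
step_arm(moves="0 0.02 0 0 0 0 0;0 0.02 0 0 0 0 0;0 0.02 0 0 0 0 0;0 0 0 0 0 0 0;0 0 0 0 0 0 0")

```text
clock: 4.6
eef_pos: [545.4, 140.2, 64.3]
tool_rot: [-1.571, 0.0, -0.317]
force: [-0.4, -1.2, 0.0]
width: 0.3
```

Request:
step_arm(moves="0 0.02 0 0 0 0 0;0 0.02 0 0 0 0 0;0 0 0 0 0 0 0;0 0 0 0 0 0 0")

```text
clock: 5.0
eef_pos: [545.4, 140.2, 62.3]
tool_rot: [-1.571, 0.0, -0.317]
force: [-0.6, -0.3, 0.1]
width: -0.0
```

Request:
step_arm(moves="0 0.02 0 0 0 0 0;0 0.02 0 0 0 0 0;0 0 0 0 0 0 0;0 0 0 0 0 0 0")

```text
clock: 5.4
eef_pos: [545.4, 140.2, 60.2]
tool_rot: [-1.571, 0.0, -0.317]
force: [-0.2, -0.6, -0.1]
width: -0.0
```

Request:
step_arm(moves="0 0.02 0 0 0 0 0;0 0.02 0 0 0 0 0;0 0 0 0 0 0 0;0 0 0 0 0 0 0")

```text
clock: 5.8
eef_pos: [545.6, 140.3, 58.9]
tool_rot: [-1.57, -0.0, -0.317]
force: [-2.2, -0.5, 6.5]
width: -0.1
```

First contact came at about 59 mm. It holds 6.5 N without giving, so this is the latched key. Next I press it right down.

Request:
step_arm(moves="0 0.02 0 0 0 0 0;0 0.02 0 0 0 0 0;0 0.02 0 0 0 0 0;0 0 0 0 0 0 0;0 0 0 0 0 0 0")

```text
clock: 6.3
eef_pos: [545.6, 140.3, 56.3]
tool_rot: [-1.57, -0.0, -0.317]
force: [-2.2, -0.6, 9.7]
width: 0.0
```

Request:
step_arm(moves="0 0.02 0 0 0 0 0;0 0.02 0 0 0 0 0;0 0 0 0 0 0 0;0 0 0 0 0 0 0")

```text
clock: 6.7
eef_pos: [545.6, 140.3, 55.9]
tool_rot: [-1.569, -0.0, -0.317]
force: [-5.3, -1.0, 22.9]
width: 0.3
```

Bottomed at 55.9 mm with 23 N. Now I release straight up and check the spring as I go.

Request:
step_arm(moves="0 -0.04 0 0 0 0 0;0 -0.04 0 0 0 0 0;0 -0.04 0 0 0 0 0;0 0 0 0 0 0 0;0 0 0 0 0 0 0")

```text
clock: 7.2
eef_pos: [545.6, 140.3, 60.0]
tool_rot: [-1.57, -0.0, -0.317]
force: [-0.9, 0.4, 6.0]
width: -0.7
```

Request:
step_arm(moves="0 -0.04 0 0 0 0 0;0 -0.04 0 0 0 0 0;0 -0.02 0 0 0 0 0;0 0 0 0 0 0 0;0 0 0 0 0 0 0")

```text
clock: 7.7
eef_pos: [545.4, 140.3, 64.2]
tool_rot: [-1.571, 0.0, -0.317]
force: [0.0, -0.6, 1.1]
width: 0.3
```

The key follows the fingers up with 6 N at 60 mm, which matches a raised spring. I'll retreat and look.

Request:
step_arm(moves="0 -0.2 0 0 0 0 0;0 -0.5 0 0 0 0 0;0 -0.8 0 0 0 0 0;0 -0.8 0 0 0 0 0;0 -0.5 0 0 0 0 0;0 0 0.6 0 0 0 0;0 0 0.8 0 0 0 0;0 0 0.8 0 0 0 0;0 0 0.6 0 0 0 0;0 0 0 0 0 0 0;0 0 0 0 0 0 0")

```text
clock: 8.8
eef_pos: [588.7, 273.4, 204.2]
tool_rot: [-1.572, 0.0, -0.316]
force: [-0.4, -1.1, -0.5]
width: -0.0
```

```bash
python3 - <<'E'
from cell import ctrl,get_image,nets
import cv2
p=get_image("scene");cv2.imwrite("pics/s2.png",cv2.resize(p["color"][145:275,170:320],None,fx=5,fy=5,interpolation=2))
for n in ("scene","top"):
  q=get_image(n)
  for t in("deli_cup","spice_jar_1","label_roll_1","binder_clip_1","probe_thermometer"):
    print(n,t,[[round(float(v)) for v in r["position"]] for r in nets.place_of(q,t)[:3]])
print(ctrl.read_state()["force"],ctrl.read_state()["clock"])
E
```

```text
scene deli_cup [[493, -14, 66], [645, 101, 44]]
scene spice_jar_1 [[681, 220, 0], [605, -37, 51]]
scene label_roll_1 [[614, 258, 0]]
scene binder_clip_1 [[562, -212, 4]]
scene probe_thermometer [[527, -140, -1]]
top deli_cup [[642, 102, 48]]
top spice_jar_1 [[680, 221, -1], [603, -43, 50]]
top label_roll_1 [[610, 261, 2]]
top binder_clip_1 [[562, -212, -3]]
top probe_thermometer [[528, -138, 3], [612, 265, -1]]
[1.09297327 0.85343959 0.1140053 ] 9.45
```

View pics/s2.png

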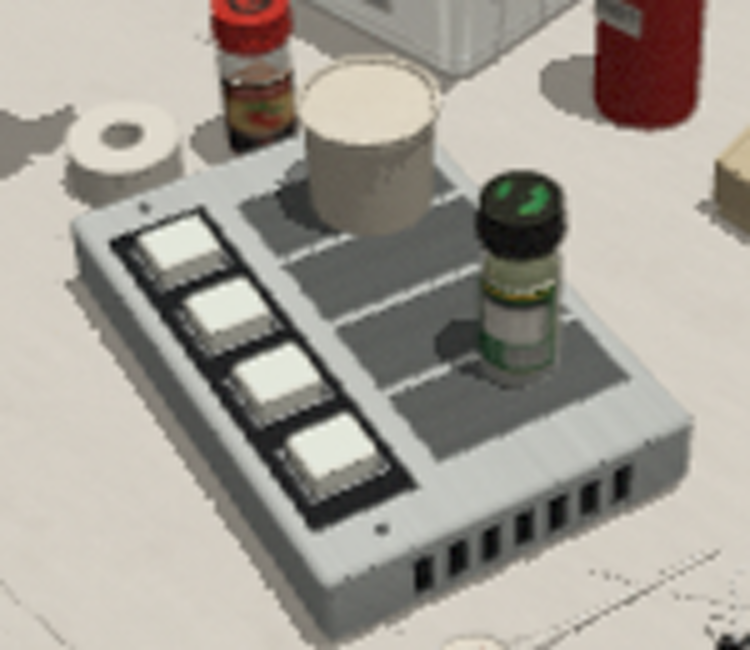

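The leftmost key's cap, at (180,245) in the crop, has risen from where it was at (180,252). It now shows the same side wall as the other three. The bystanders are unmoved and the arm is clear, so I'm handing in.

```bash
python3 -c "
from cell import ctrl
print(ctrl.finish_job())"
```

```text
the job is handed in; nothing more can be done
None
```

The latched key was the leftmost one, at about (545, 140). I pressed it right down and let it go, and the job is handed in at about 9.5 s on the clock.

- **Finding it:** in the first pictures its side wall looked lower than the others. Tapping it with shut fingertips gave no contact until about 59 mm, and it then held 6.5 N without giving. I did not tap the other three keys, because the pictures showed them raised.
- **Pressing it:** it went to the bottom at 55.9 mm with 23 N. On the way back up it followed the fingers, pushing 6 N at 60 mm, which matches a raised key.
- **Last checks:** the final picture shows all four caps level. The bystanders that I located before the move are within about 6 mm of where the networks first put them. The label roll, binder clip and thermometer I located only afterwards, but nothing came near them. The arm ended clear of everything.
- **Disagreement:** one network reported a deli cup at a key's place and, with lower confidence, a thermometer at the label roll. The pictures show both reports are wrong.

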